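# Fit the crank on the spice mill and wind it

### The arm

A 7-joint arm with a two-finger parallel gripper is mounted at the origin on a cart in front of the work surface, level with it; the furniture and walls round the work are solid. World frame = base frame: x ahead of the robot, y to its left, z up, the work surface at z = 0. Lengths are in m, angles in rad, forces in N, time in s.
With the tool pointing down it reaches from about 0.425 to 0.875 m from the base axis. Payload 4.7 kg.
Tool frame: the origin (TCP) lies where the fingers leave the gripper's body, on its centre line; the fingertips stand 70 mm ahead of it and the grasp point (between the pads) lies 51 mm ahead of it; z points along the fingers, y is the line along which they close (so a half turn about z gives the same grasp; the last joint's range is limited). The gripper opens to 87 mm and grips with 3 to 60 N. Pads are 19 mm wide; open, the fingers measure 117 mm over their backs; the gripper's body (75 mm by 190 mm) begins 51 mm behind the grasp point.
Start: joints at [1.321, 0.321, -0.07, 1.45, 0.023, 1.371, -0.057], TCP at [0.169, -0.628, 0.292] pointing down, gripper open.
Joint ranges: [-2.86, 2.86], [-0.3, 2.09], [-1.38, 1.24], [0.06, 2.45], [-1.56, 4.7], [0.09, 2.05], [-2.69, 2.69]. Speed limits (rad/s): [2.57, 2.57, 3.14, 3.14, 3.14, 3.14, 3.14].

### API

Orientations are given as a rotation vector (axis times angle).
In Python, from bench import ctrl gives the robot as it stands.
- The arm moves only by the tool drive_tool, never from a script. Its argument "motion" is a list of rows, each a list of 3 entries, a list of its own where there are three numbers: the shift along the tool's x, y, z in cm, then the turn, a rotation vector about the tool's x, y, z in degrees, then the opening, from -1 (shut) to 1 (fully open). In form: [[[x, y, z], [ax, ay, az], claw], ...]. A call has 1 to 12 rows; each row shifts and turns the commanded pose from where the row before left it, along the tool's axes as they then stand; what a row does not reach is not made up. A row lasts 1/8 s, in which the tool goes at most 62.5 mm and 10.7 degrees, less where a joint would pass 70% of its speed; a pose out of reach is approached as far as the arm can. A call with a gripper value outside its range is refused whole. The fingers move at their own pace and stop on an object; "force" is the grip in N (left out, the last holds). Time passes only in rows, so rows that do not move let the fingers close. It gives the time, the measured TCP pose, the force, the opening and the grip force at its end, in the units of the state.
- ctrl.get_state(): the state, without advancing time (a new reading comes with each control period).
- ctrl.get_image(name): name is "scene" or "top" or "wrist"; returns the picture (384x512x3 uint8, red, green, blue); there is no depth.
- ctrl.calibration(name): a dict with "K" (3x3 intrinsics, pixels), "origin" and "attitude" of the camera in the world; the wrist camera has in their place "tool_from_camera" (4x4, takes a point from camera to tool coordinates, whose origin is the TCP and whose axes are the flange's). Camera axes: x right, y up, looking along -z (the intrinsics and any distortion apply to the point x, -y, -z); pixel columns grow to the right and rows downward; lengths in m; the calibration is good to about 2 mm. A picture is of the moment at which its call begins: read the wrist's pose just before it. calibration takes no time and is no camera call.
- ctrl.close_job(): hands the job in; it is judged then, once.
The state is a dict: "time": time; "joint_positions": joint angles; "qd": joint speeds; "joint_torque": joint torques, N m; "position": TCP position; "tool_rot": TCP orientation; "ft_force": force on the tool from outside, world axes, zero at the start; "torque": the same for the moment, N m; "grip_width": opening from 0.0 (shut) to 1.0 (fully open); "grip_force": force on a finger pad.
Only numpy, scipy, OpenCV 4.12 (cv2) and the standard library are available. Lean on these libraries where they do the work, as an engineer would, in place of code of your own. Each camera call takes 0.05 s, during which the arm holds its last target. There are 200 camera calls.

### The job

Put the loose crank back on the hand spice mill: hold it over the splined shaft with its knob roughly on the white stud's side, rest it lightly on the shaft and feel clockwise for the teeth until it drops fully home on the brass collar, never forcing it down. With it home, wind the crank on clockwise until its knob stands straight above the red stud, then let go, leaving the other things on the desk where they stand.

Things in the scene. Friction and masses are not known exactly. Their poses are not given: they have to be found in the camera images.
- mill_seat (a point): Hand spice mill bolted to the desk: round grey foot dish 200 mm across, steel body 90 mm, black cap 98 mm, all fixed. This point is on its vertical axis, on top of the brass collar (42 mm across, 100 mm above the desk), where the crank's hub must come to rest. z up.
- shaft_nose (a point): Tip of the steel splined shaft on the mill's axis, 27 mm above the collar. Six teeth 60 degrees apart, 5 mm wide, 15 mm outer radius, 18 mm tall; above them a round nose 20 mm across tapering to 12. The shaft turns stiffly (about 0.1 N m): light rubbing does not move it. Its rotation is NOT measured (the axes here do not turn with it) and differs each time: find it by feel.
- white_stud (a point): top of the white stud (16 mm across) on the mill's foot dish, 85 mm from the mill's axis, 20 mm above the desk
- red_stud (a point): top of the red stud (16 mm across) on the mill's foot dish, 85 mm from the mill's axis, 20 mm above the desk, a quarter turn clockwise (seen from above) from the white one
- crank_grip (a point): Loose crank, 0.2 to 0.33 kg, standing on its hub. Point: centre of the black flat-sided grip block on the hub's axis, 54 mm above the hub's underside. Block 36 mm long (x), 28 mm wide between its flats (y), 34 to 74 mm above the underside; the round hub below is 47 mm across. x points along the arm to the knob, z up.
- crank_bore (a point): Centre of the hub's underside, mouth of its bore; axes as crank_grip. Bore 30 mm deep with six slots 60 degrees apart, one towards the knob, between inner teeth (inner radius 11.5 mm). About 1 mm clearance a side: it slips on only within about 5 degrees of a match, else the hub stops 18 mm above the collar.
- crank_knob (a point): wooden knob (24 mm across) at the end of the crank's arm, 85 mm from the hub's axis along x; the point is 40 mm above the hub's underside, the knob's top 57 mm above it
- seasoning_box: heavy cream-white box with a red middle lid, 120x240x83 mm, bystander; origin at its underside
- spice_a: red-capped spice jar, 45 mm wide, 106 mm tall, bystander; origin at its underside
- chilli_jar: jar of red paste with a black cap, 65 mm wide, 94 mm tall, bystander; origin at its underside
- shaker: glass shaker with a grey cap, 44 mm wide, 90 mm tall, bystander; origin at its underside
- glass_1: grey metal tumbler, 76 mm wide, 98 mm tall, bystander; origin at its underside
- garlic: garlic bulb, 60 mm, bystander; origin at its underside
- tin_a: food tin, 76 mm wide, 58 mm tall, bystander; origin at its underside
- label_tape: roll of tan tape lying flat, 98 mm wide, 25 mm high, bystander; origin at its underside

How it is judged:
On the way:
1. The crank is fully home on the collar before its knob reaches the red stud (seen from above, knob within 95 mm of the white stud and over 35 mm from the red one) (horizontal distance between crank_bore and mill_seat below 0.004 m and z of crank_bore in the frame of mill_seat between -0.004 and 0.003 m and angle between crank_bore's own z axis and vertical below 0.06 rad and horizontal distance between crank_knob and white_stud below 0.095 m and horizontal distance between crank_knob and red_stud above 0.035 m), for 0.2 s.
At the end, for the whole second after the job is handed in: The crank is fully home on the mill (hub's underside within 3 mm of the collar, within 4 mm of the axis, upright within 0.06 rad), its knob above the red stud within 15 mm seen from above, at rest and released (horizontal distance between crank_bore and mill_seat below 0.004 m and z of crank_bore in the frame of mill_seat between -0.004 and 0.003 m and angle between crank_bore's own z axis and vertical below 0.06 rad and horizontal distance between crank_knob and red_stud below 0.015 m and linear speed of crank below 0.02 m/s and contact force between crank and the fingers below 0.1 N); the robot touches nothing.
It fails at once if The crank is forced against the mill with more than 40 N (contact force between crank and mill above 40 N).
It fails at once if A bystander is shifted by more than 30 mm (distance of any of spice_a, chilli_jar, shaker, glass_1, garlic, tin_a, label_tape from where it was at the start of the episode above 0.03 m).
It also fails if it takes over 64 s, if anything falls off the work surface, if the arm or the gripper's body presses on something with over 40 N, if the wrist force passes 120 N, or if a joint passes its speed limit or range.

## Working session

There is one attempt and no reset: what is moved stays moved. The work goes in short steps, Python scripts to look and compute and a tool call to move; the robot and the scene stay as the last step left them, time stands still between calls to the robot, and variables do not carry over. Pictures are saved under pics/ and viewed, at most 10 in all, crops included, and the job is handed in when it is done.

Besides the shell and the picture viewer there is one more tool, called after "Request:" as a command line: name --argument value ..., lists and objects as JSON in quotes. drive_tool: Moves the arm, as the interface text tells. Its arguments: {"type":"object","properties":{"motion":{"type":"array","items":{"type":"array"}},"force":{"type":"number"}},"required":["motion"]}

```bash
mkdir -p pics; python3 - <<'E'
from bench import ctrl
import cv2,numpy as np
s=ctrl.get_state();print(s)
for n in("scene","top","wrist"):
    im=ctrl.get_image(n);cv2.imwrite(f"pics/{n}0.png",im[:,:,::-1]);print(n,ctrl.calibration(n))
E
```

```text
{'time': 0.0, 'joint_positions': array([ 1.32109379,  0.32184683, -0.07012222,  1.4516807 ,  0.02260346,
        1.37082707, -0.05685908]), 'qd': array([-0.00061484, -0.00038088, -0.00105554, -0.00078858,  0.00129943,
        0.00047576,  0.00180136]), 'joint_torque': array([ 9.25970890e-04, -4.91285849e+01, -4.03146856e-01, -3.12523556e+01,
       -6.40292885e-02,  4.37426870e-02,  1.65963920e-04]), 'position': array([ 0.1693555 , -0.62710198,  0.29114336]), 'tool_rot': array([-3.11235539e+00, -4.13091911e-01,  5.49892685e-04]), 'ft_force': array([ 0.32518263,  0.35565255, -0.48017551]), 'torque': array([-0.03484838, -0.02809558,  0.0186494 ]), 'grip_force': 0.0, 'grip_width': 1.0005416368036875}
scene {'K': array([[415.38109018,   0.        , 261.57071819],
       [  0.        , 415.38109018, 193.97295604],
       [  0.        ,   0.        ,   1.        ]]), 'origin': array([-0.04447129,  1.0062852 ,  0.72563263]), 'attitude': array([ 0.35731505, -1.34061352, -2.27106365])}
top {'K': array([[347.08282834,   0.        , 253.28251512],
       [  0.        , 347.08282834, 197.4637786 ],
       [  0.        ,   0.        ,   1.        ]]), 'origin': array([ 0.32912011, -0.00834364,  1.17988626]), 'attitude': array([ 0.16475164, -0.15490081, -1.53813525])}
wrist {'K': array([[285.04282685,   0.        , 260.17599198],
       [  0.        , 285.04282685, 194.17261852],
       [  0.        ,   0.        ,   1.        ]]), 'tool_from_camera': array([[-3.88088685e-04,  9.67165663e-01,  2.54146474e-01,
         6.87714120e-02],
       [ 9.99999924e-01,  3.82784435e-04,  7.03243834e-05,
        -2.68601649e-04],
       [-2.92679856e-05,  2.54146482e-01, -9.67165738e-01,
        -9.35121379e-02],
       [ 0.00000000e+00,  0.00000000e+00,  0.00000000e+00,
         1.00000000e+00]])}
```

```bash
python3 - <<'E'
import cv2
for n in("top","scene"):
    cv2.imwrite(f"pics/{n}0b.png",cv2.resize(cv2.imread(f"pics/{n}0.png"),(800,600),interpolation=cv2.INTER_CUBIC))
E
```

```text
(no output)
```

View pics/top0b.png

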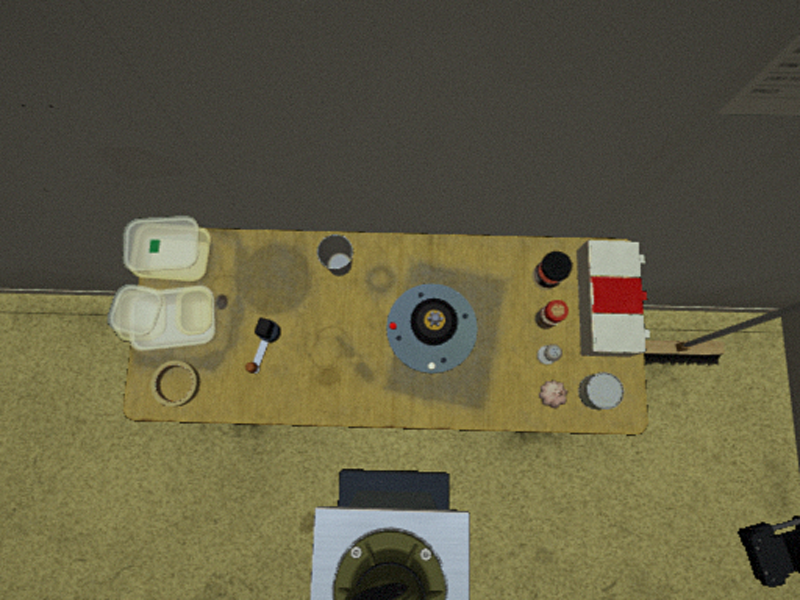

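View pics/scene0b.png

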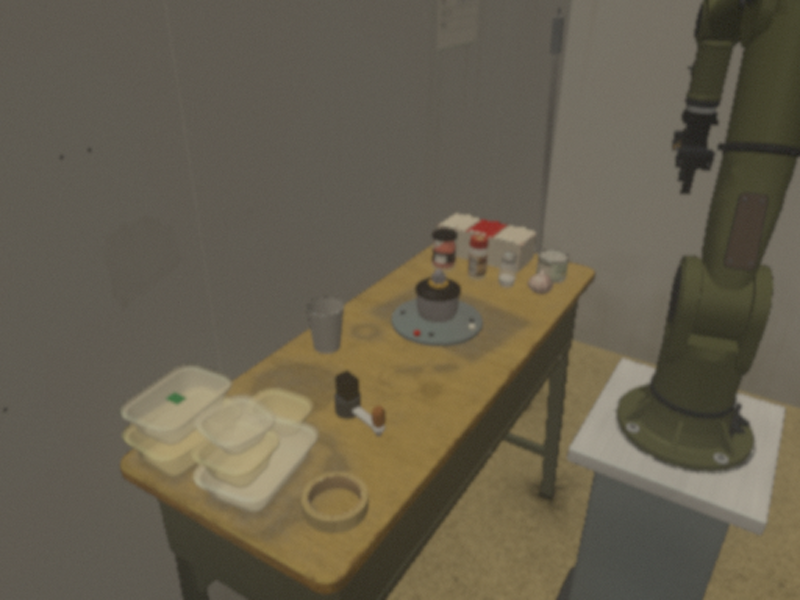

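The top view shows the mill (shaft at about 434,319, red stud at 393,326, white stud at 431,366) and the crank (block at 268,327, knob at 251,367), in 800x600 pixels. The scene view confirms that the crank stands on its hub. The arm is parked at the far right.

```bash
cat > h.py <<'E'
import numpy as np,cv2
from scipy.spatial.transform import Rotation as R
from bench import ctrl
def cam(n,s=None):
    c=ctrl.calibration(n);K=c["K"]
    if n=="wrist":
        T=np.array(c["tool_from_camera"]);Rt=R.from_rotvec(s["tool_rot"]).as_matrix()
        return K,Rt@T[:3,:3],Rt@T[:3,3]+s["position"]
    return K,R.from_rotvec(c["attitude"]).as_matrix(),np.array(c["origin"])
def ray(C,u,v,z):
    K,A,o=C;d=A@np.array([(u-K[0,2])/K[0,0],-(v-K[1,2])/K[1,1],-1]);return o+d*(z-o[2])/d[2]
def proj(C,p):
    K,A,o=C;q=A.T@(np.asarray(p)-o);return np.array([K[0,0]*q[0]/-q[2]+K[0,2],K[1,1]*q[1]/q[2]+K[1,2]])
def blobs(mask,lo=3):
    n,l,st,ce=cv2.connectedComponentsWithStats(mask.astype(np.uint8));return [(st[i,4],ce[i].round(2)) for i in range(1,n) if st[i,4]>=lo]
E
python3 - <<'E'
from h import *
f=1/1.5625
for n in("top","scene"):
    C=cam(n);im=cv2.imread(f"pics/{n}0.png").astype(int);b,g,r=im[...,0],im[...,1],im[...,2]
    win={"top":dict(red=(393,326),white=(431,366),knob=(251,367),block=(268,327)),"scene":dict(red=(417,333),white=(471,326),knob=(379,415))}[n]
    z=dict(red=.02,white=.02,knob=.05,block=.074)
    for k,(u,v) in win.items():
        u,v=u*f,v*f;m=np.zeros(r.shape,bool);w=12 if k=="block" else 6
        m[int(v)-w:int(v)+w+1,int(u)-w:int(u)+w+1]=1
        c={"red":(r>2*g)&(r>90),"white":(b>150),"knob":(r>1.7*g)&(b<80)&(g<85),"block":(r<35)&(g<35)}[k]&m
        for a,p in blobs(c): print(n,k,a,p,ray(C,*p,z[k]).round(4))
    if n=="top": print(ray(C,434*f,319*f,.127))
# crank crop
im=cv2.imread("pics/top0.png")
cv2.imwrite("pics/c1.png",np.hstack([cv2.resize(im[190:250,150:190],None,fx=10,fy=10,interpolation=2)[:600],cv2.resize(im[180:250,240:310],(400,400),interpolation=2)[:600] if 0 else cv2.resize(im[190:250,245:285],None,fx=10,fy=10,interpolation=2)]))
E
```

```text
top red 18 [250.94 208.22] [0.5319 0.0092 0.02  ]
top white 13 [275.62 233.62] [ 0.448  -0.0756  0.02  ]
top knob 7 [161.86 233.29] [0.4361 0.2965 0.05  ]
top knob 6 [161.  236.5] [0.4256 0.2985 0.05  ]
top block 132 [170.45 210.92] [0.5067 0.2681 0.074 ]
[ 0.52806863 -0.07475449  0.127     ]
scene red 4 [266.5 212.5] [0.5283 0.0174 0.02  ]
```

View pics/c1.png

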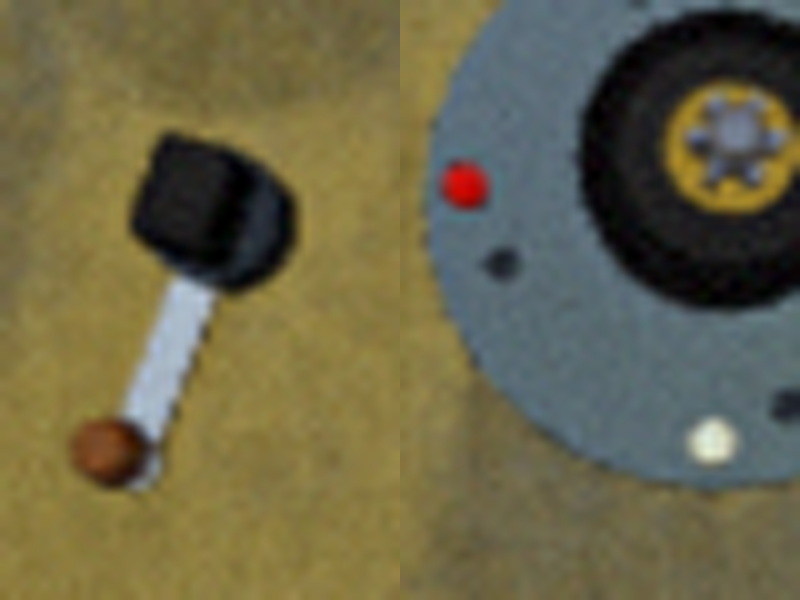

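The zoomed crop has origin (150,190) and scale 10. It shows the block's top centre at about (168.7,209.7) and the knob at (160.8,235.2), plus clean stud blobs. The studs put the axis near (0.532,-0.075), and the stud spacing of 119 mm agrees with the expected 120 mm.

```bash
cat >> h.py <<'E'
def head(s): 
    x=R.from_rotvec(s["tool_rot"]).as_matrix()[:,0];return np.degrees(np.arctan2(x[1],x[0]))
def plan(p0,h0,p1,h1,n,claw,level=None):
    """rows for a straight tool-down path; heading of tool x in deg"""
    rows=[];d=(np.array(p1)-p0)/n*100;dh=(h1-h0)/n
    for i in range(n):
        a=np.radians(h0+dh*i);x=np.array([np.cos(a),np.sin(a)]);y=np.array([x[1],-x[0]])
        rows.append([[round(float(d[:2]@x),2),round(float(d[:2]@y),2),round(float(-d[2]),2)],[0,0,round(-dh,2)],claw])
    return str(rows).replace(" ","")
E
python3 - <<'E'
from h import *
C=cam("top");k=ray(C,160.8,235.2,.05);b=ray(C,168.7,209.7,.074);print(k,b,np.linalg.norm((k-b)[:2]),np.degrees(np.arctan2(*(k-b)[1::-1])))
s=ctrl.get_state();h=head(s);print(h,R.from_rotvec(s["tool_rot"]).as_matrix()[:,2])
print(plan(s["position"],h,[.52,-.2,.29],h+63,10,1))
print(plan([.52,-.2,.29],h+63,[b[0],b[1],.27],162,9,1))
E
```

```text
[0.42977561 0.29947047 0.05      ] [0.51051649 0.27406813 0.074     ] 0.08464259668166946 162.53561250969852
15.115645535131083 [-4.80804996e-04  1.38397407e-03 -9.99998927e-01]
[[[4.5,-3.21,0.01],[0,0,np.float64(-6.3)],1],[[4.82,-2.7,0.01],[0,0,np.float64(-6.3)],1],[[5.09,-2.15,0.01],[0,0,np.float64(-6.3)],1],[[5.3,-1.58,0.01],[0,0,np.float64(-6.3)],1],[[5.44,-0.99,0.01],[0,0,np.float64(-6.3)],1],[[5.51,-0.39,0.01],[0,0,np.float64(-6.3)],1],[[5.52,0.22,0.01],[0,0,np.float64(-6.3)],1],[[5.47,0.83,0.01],[0,0,np.float64(-6.3)],1],[[5.34,1.42,0.01],[0,0,np.float64(-6.3)],1],[[5.15,2.0,0.01],[0,0,np.float64(-6.3)],1]]
[[[5.13,-1.19,0.22],[0,0,np.float64(-9.32)],1],[[5.26,-0.34,0.22],[0,0,np.float64(-9.32)],1],[[5.24,0.52,0.22],[0,0,np.float64(-9.32)],1],[[5.09,1.36,0.22],[0,0,np.float64(-9.32)],1],[[4.8,2.16,0.22],[0,0,np.float64(-9.32)],1],[[4.39,2.91,0.22],[0,0,np.float64(-9.32)],1],[[3.86,3.59,0.22],[0,0,np.float64(-9.32)],1],[[3.23,4.16,0.22],[0,0,np.float64(-9.32)],1],[[2.51,4.63,0.22],[0,0,np.float64(-9.32)],1]]
```

Request:
drive_tool --motion '[[[4.5,-3.2,0],[0,0,-6.3],1],[[4.8,-2.7,0],[0,0,-6.3],1],[[5.1,-2.15,0],[0,0,-6.3],1],[[5.3,-1.6,0],[0,0,-6.3],1],[[5.45,-1,0],[0,0,-6.3],1],[[5.5,-0.4,0],[0,0,-6.3],1],[[5.5,0.2,0],[0,0,-6.3],1],[[5.5,0.8,0],[0,0,-6.3],1],[[5.35,1.4,0],[0,0,-6.3],1],[[5.15,2,0],[0,0,-6.3],1],[[5.2,-1.1,0.2],[0,0,-9],1],[[2.6,-0.2,0.2],[0,0,-5],1]]'

```text
time: 1.65
position: [0.5188, -0.1163, 0.288]
tool_rot: [-2.17, -2.27, -0.001]
ft_force: [-0.1, -0.4, 0.2]
grip_width: 1.002
grip_force: 0.0
```

```bash
python3 - <<'E'
from h import *
s=ctrl.get_state();im=ctrl.get_image("wrist");cv2.imwrite("pics/w1.png",im[:,:,::-1]);np.save("pics/w1.npy",[*s["position"],*s["tool_rot"]])
print(s["time"],s["position"],head(s),s["joint_positions"].round(2),s["ft_force"])
C=cam("wrist",s)
for p in([.532,.0092,.02],[.448,-.0756,.02],[.532,-.0755,.127],[.532,-.0755,.1]):print(proj(C,p).round(1))
b,g,r=[im[...,i].astype(int) for i in(2,1,0)]
print("red",[(a,p,ray(C,*p,.02).round(4)) for a,p in blobs((r>2*g)&(r>80),20)])
print("white",[(a,p,ray(C,*p,.02).round(4)) for a,p in blobs((b>150)&(r>150),20)])
cv2.imwrite("pics/w1b.png",cv2.resize(im[:,:,::-1],(800,600)))
print(plan(s["position"],head(s),[.5105,.274,.25],162.5,8,1).replace("np.float64",""))
E
```

```text
1.65 [ 0.51878152 -0.11631063  0.28796884] 92.59150782242253 [ 0.76  0.11 -0.63  1.73  0.07  1.32  0.16] [-0.13601047 -0.42545658  0.17836354]
[276.7  70.9]
[205.6 140.7]
[277.7 153.4]
[276.1 150.3]
red [(np.int32(137), array([276.4 ,  71.21]), array([0.5317, 0.0089, 0.02  ]))]
white [(np.int32(124), array([204.59, 140.56]), array([ 0.4468, -0.0755,  0.02  ])), (np.int32(25), array([278., 139.]), array([ 0.5383, -0.0695,  0.02  ])), (np.int32(22), array([265.5, 145.5]), array([ 0.5231, -0.0782,  0.02  ])), (np.int32(28), array([288.96, 146.79]), array([ 0.5527, -0.0785,  0.02  ])), (np.int32(149), array([278.01, 153.32]), array([ 0.5394, -0.0873,  0.02  ])), (np.int32(24), array([265. , 159.5]), array([ 0.5234, -0.0958,  0.02  ])), (np.int32(23), array([288.22, 160.7 ]), array([ 0.553, -0.096,  0.02 ])), (np.int32(20), array([276.35, 166.85]), array([ 0.5383, -0.1046,  0.02  ])), (np.int32(93), array([225.04, 304.06]), array([ 0.4755, -0.3093,  0.02  ]))]
[[[4.88,0.12,0.47],[0,0,(-8.74)],1],[[4.8,0.86,0.47],[0,0,(-8.74)],1],[[4.62,1.58,0.47],[0,0,(-8.74)],1],[[4.32,2.26,0.47],[0,0,(-8.74)],1],[[3.93,2.89,0.47],[0,0,(-8.74)],1],[[3.45,3.45,0.47],[0,0,(-8.74)],1],[[2.88,3.94,0.47],[0,0,(-8.74)],1],[[2.25,4.33,0.47],[0,0,(-8.74)],1]]
```

View pics/w1b.png

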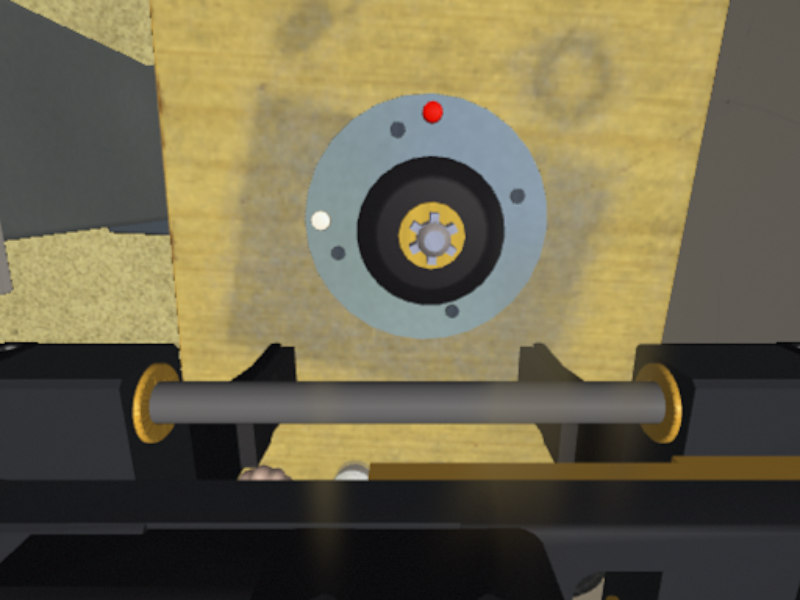

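The view shows the mill in full. The nose is at (278,153) in raw pixels against a prediction of (277.7,153.4), so the axis is confirmed. The six teeth can be seen too.

Request:
drive_tool --motion '[[[4.9,0.1,0.5],[0,0,-8.7],1],[[4.8,0.9,0.5],[0,0,-8.7],1],[[4.6,1.6,0.5],[0,0,-8.7],1],[[4.3,2.3,0.5],[0,0,-8.7],1],[[3.9,2.9,0.5],[0,0,-8.7],1],[[3.45,3.45,0.5],[0,0,-8.7],1],[[2.9,3.9,0.5],[0,0,-8.7],1],[[2.25,4.3,0.5],[0,0,-8.7],1],[[0,0,0],[0,0,0],1]]'

```text
time: 2.82
position: [0.5134, 0.2736, 0.2477]
tool_rot: [-0.488, -3.101, -0.004]
ft_force: [-0.1, -0.5, 1.0]
grip_width: 0.999
grip_force: 0.0
```

```bash
python3 - <<'E'
from h import *
q=np.load("pics/w1.npy");C=cam("wrist",dict(position=q[:3],tool_rot=q[3:]))
P=np.array([ray(C,*p,.118)[:2] for p in([278,139],[265.5,145.5],[288.96,146.79],[265,159.5],[288.22,160.7],[276.35,166.85])])
c=P.mean(0);d=P-c;a=np.degrees(np.arctan2(d[:,1],d[:,0]));print("teeth",c,a.round(1),(a%60).round(1),np.hypot(*d.T))
s=ctrl.get_state();im=ctrl.get_image("wrist")
print(s["time"],s["position"],head(s),R.from_rotvec(s["tool_rot"]).as_matrix()[:,2].round(4),s["joint_positions"].round(2))
C=cam("wrist",s);h=np.radians(162.5);e=np.array([np.cos(h),np.sin(h)]);o=np.array([.5105,.274]);n=np.array([-e[1],e[0]])
im=im[:,:,::-1].copy()
for x,y,z in[(18,14,74),(18,-14,74),(-18,14,74),(-18,-14,74),(85,0,57)]:
    p=proj(C,[*(o+e*x/1e3+n*y/1e3),z/1e3]);print(p.round(1))
    cv2.circle(im,tuple(int(v) for v in p.round()),2,(0,255,0),1)
cv2.imwrite("pics/w2b.png",cv2.resize(im[:300],(800,469)))
E
```

```text
teeth [ 0.53237155 -0.07586792] [  89.4  149.3   30.7 -149.4  -31.   -89.3] [29.4 29.3 30.7 30.6 29.  30.7] [0.01283507 0.01270736 0.01231267 0.01249413 0.01261075 0.01273704]
2.825 [0.51335624 0.27357019 0.24768098] 162.0968532301696 [-0.0021  0.0029 -1.    ] [ 0.27  0.35 -0.97  1.66  0.29  1.29  0.5 ]
[244.5 173.1]
[273.9 172.9]
[245.3 209.3]
[273.8 209. ]
[258.7 100.2]
```

View pics/w2b.png

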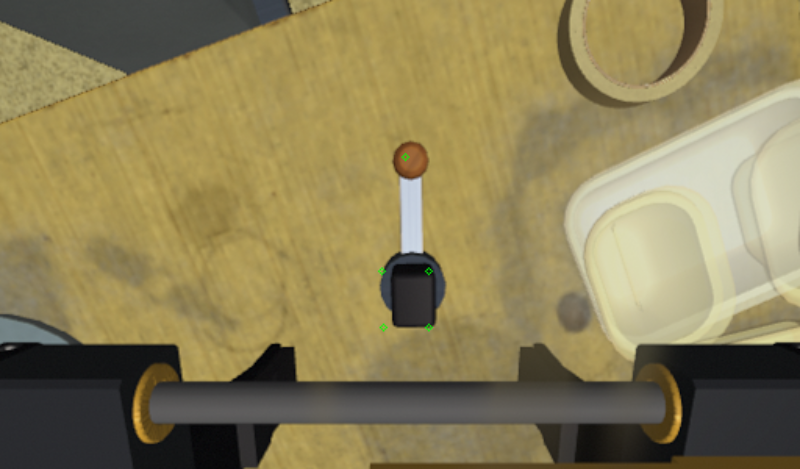

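The block's top spans x 250–279 and y 170–209 in raw pixels, with its centre at about (264.8,190). The knob is at (263,102.4). My estimate was about 5 mm off sideways, so I'll refine it. The teeth sit at headings of 30° modulo 60°.

```bash
python3 - <<'E'
from h import *
s=ctrl.get_state();C=cam("wrist",s)
b=ray(C,264.8,190.2,.074);k=ray(C,263,102.4,.052);d=(k-b)[:2];h=np.degrees(np.arctan2(d[1],d[0]))
print(b,k,np.hypot(*d),h,head(s))
print(plan(s["position"],head(s),[b[0],b[1],.109],h,4,1))
E
```

```text
[0.51215153 0.27623037 0.074     ] [0.4336485  0.30018661 0.052     ] 0.08207695945295666 163.02973765030285 161.84288963086834
[[[0.1,0.11,3.47],[0,0,np.float64(-0.3)],1],[[0.09,0.11,3.47],[0,0,np.float64(-0.3)],1],[[0.09,0.11,3.47],[0,0,np.float64(-0.3)],1],[[0.09,0.11,3.47],[0,0,np.float64(-0.3)],1]]
```

Request:
drive_tool --motion '[[[0.2,0.2,4],[0,0,-0.6],1],[[0.1,0.2,4],[0,0,-0.6],1],[[0.1,0.05,4],[0,0,0],1],[[0,0,1.9],[0,0,0],1],[[0,0,0],[0,0,0],1],[[0,0,0],[0,0,0],-1],[[0,0,0],[0,0,0],-1],[[0,0,0],[0,0,0],-1],[[0,0,0],[0,0,0],-1],[[0,0,0],[0,0,0],-1]]' --force 25

```text
time: 4.12
position: [0.5127, 0.275, 0.1094]
tool_rot: [0.467, 3.107, -0.0]
ft_force: [-0.3, -0.3, 0.2]
grip_width: 0.519
grip_force: 0.0
```

```bash
python3 - <<'E'
from h import *
s=ctrl.get_state();print(s["time"],s["position"],head(s),R.from_rotvec(s["tool_rot"]).as_matrix()[:,2].round(4),s["ft_force"],s["torque"],s["grip_force"],s["grip_width"])
E
```

```text
4.125 [0.51270363 0.27496879 0.10935091] 162.91431020162804 [ 2.e-04 -1.e-04 -1.e+00] [-0.27233386 -0.26327546  0.2032989 ] [ 0.00863214 -0.20019241  0.01031225] 0.0 0.5189084837755372
```

Request:
drive_tool --motion '[[[0,0,0],[0,0,0],-1],[[0,0,0],[0,0,0],-1],[[0,0,0],[0,0,0],-1],[[0,0,0],[0,0,0],-1],[[0,0,0],[0,0,0],-1]]'

```text
time: 4.75
position: [0.5128, 0.2754, 0.1094]
tool_rot: [0.466, 3.106, 0.001]
ft_force: [0.5, 2.7, 1.3]
grip_width: 0.319
grip_force: 24.9
```

Request:
drive_tool --motion '[[[0,0,-1],[0,0,0],-1],[[0,0,-3],[0,0,0],-1],[[0,0,-4],[0,0,0],-1],[[0,0,-4],[0,0,0],-1],[[0,0,-2],[0,0,0],-1],[[0,0,0],[0,0,0],-1]]'

```text
time: 5.5
position: [0.513, 0.2748, 0.2499]
tool_rot: [0.467, 3.105, -0.0]
ft_force: [-0.6, -0.1, -3.2]
grip_width: 0.32
grip_force: 24.9
```

```bash
python3 - <<'E'
from h import *
s=ctrl.get_state();im=ctrl.get_image("wrist")
print(s["time"],s["position"],head(s),s["ft_force"],s["grip_width"])
im=im[:,:,::-1];cv2.imwrite("pics/w3.png",im);cv2.imwrite("pics/w3b.png",cv2.resize(im[80:330,120:400],(784,700))[:600])
C=cam("wrist",s);Rt=R.from_rotvec(s["tool_rot"]).as_matrix()
# predicted in tool coords: underside 109 mm ahead of TCP if centred
for x,y,z in[(18,14,74),(18,-14,74),(-18,14,74),(-18,-14,74),(85,0,57),(85,0,40)]:
    print((x,y,z),proj(C,s["position"]+Rt@np.array([x,-y,109-z])/1e3).round(1))
E
```

```text
5.5 [0.51296407 0.27482905 0.24992374] 162.88685215142107 [-0.62423714 -0.11079888 -3.1944915 ] 0.32009599561256225
(18, 14, 74) [231.2 230.2]
(18, -14, 74) [289.3 230.2]
(-18, 14, 74) [233.1 295.7]
(-18, -14, 74) [287.5 295.7]
(85, 0, 57) [260.2  86.4]
(85, 0, 40) [260.2  89.9]
```

View pics/w3b.png

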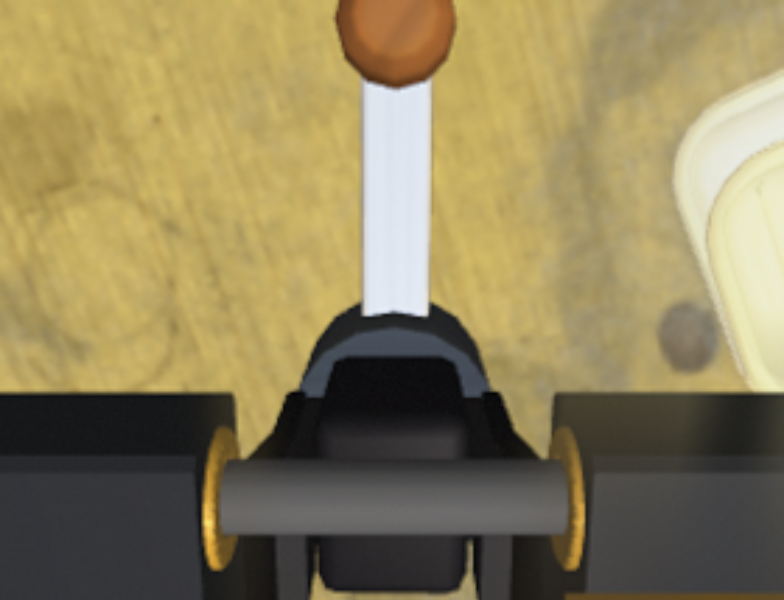

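```bash
python3 - <<'E'
from h import *
s=ctrl.get_state();C=cam("wrist",s);Rt=R.from_rotvec(s["tool_rot"]).as_matrix()
im=cv2.imread("pics/w3.png").astype(int);b,g,r=im[...,0],im[...,1],im[...,2]
m=(r>1.6*g)&(r>50);m[130:]=0
n,l,st,ce=cv2.connectedComponentsWithStats(m.astype(np.uint8));i=1+np.argmax(st[1:,4]);print(st[i],ce[i])
def P(x,y,z):return proj(C,s["position"]+Rt@np.array([x,-y,109-z])/1e3)
for z in(57,50,40,34):
    print(z,P(97,0,z),P(73,0,z),P(85,12,z)[0],P(85,-12,z)[0])
print("hub",P(23.5,0,34),P(23.5,0,0),P(23.5,0,30))
print(im[180:240,260].sum(1)//3)
print(im[275:305,260].sum(1)//3)
E
```

```text
[240  64  42  47 812] [259.76847291  88.65517241]
57 [260.19668293  59.23449789] [260.21475019 112.40764112] 235.21323260993628 285.199306048986
50 [260.19659448  62.12760978] [260.21383146 112.72611933] 236.39079815879867 284.0206320187876
40 [260.19648196  65.80834546] [260.21265703 113.13324182] 237.8926082252111 282.51741278475646
34 [260.19642114  67.79778867] [260.21201962 113.35420291] 238.70605191079883 281.70320795743623
hub [260.24075362 197.27380037] [260.23348215 184.9242955 ] [260.23975916 195.5848722 ]
[231 231 231 231 232 232 231 231 232 234 219 112  27  34  37  39  47  71
  81  80  81  80  79  80  79  80  73  38  11  14  14  16  14  13  13  17
  15  14  15  15  13  15  16  15  13  15  14  17  21  20  25  29  30  36
  40  45  51  53  52  53]
[ 44  45  45  44  44  43  42  42  43  41  41  40  40  39  33  27  63 114
 130 130 122  90  64  66  67  66  66  67  67  66]
```

The hub edge (row 197 against 197.3 predicted) and the knob (rows 64–110 against about 62–113) show that the crank is held centred, to about 0.5 mm and 0.5°. I'll carry it over the mill.

```bash
python3 - <<'E'
from h import *
s=ctrl.get_state()
print(plan(s["position"],head(s),[.532,-.0756,.265],168,9,-1))
E
```

```text
[[[-1.35,-3.65,-0.18],[0,0,np.float64(-0.57)],-1],[[-1.32,-3.67,-0.18],[0,0,np.float64(-0.57)],-1],[[-1.28,-3.68,-0.18],[0,0,np.float64(-0.57)],-1],[[-1.24,-3.69,-0.18],[0,0,np.float64(-0.57)],-1],[[-1.21,-3.7,-0.18],[0,0,np.float64(-0.57)],-1],[[-1.17,-3.71,-0.18],[0,0,np.float64(-0.57)],-1],[[-1.13,-3.73,-0.18],[0,0,np.float64(-0.57)],-1],[[-1.1,-3.74,-0.18],[0,0,np.float64(-0.57)],-1],[[-1.06,-3.75,-0.18],[0,0,np.float64(-0.57)],-1]]
```

Request:
drive_tool --motion '[[[-0.5,-1.5,-1],[0,0,-0.5],-1],[[-1.3,-3.7,-0.5],[0,0,-0.5],-1],[[-1.3,-3.7,0],[0,0,-0.6],-1],[[-1.2,-3.7,0],[0,0,-0.6],-1],[[-1.2,-3.7,0],[0,0,-0.6],-1],[[-1.2,-3.7,0],[0,0,-0.6],-1],[[-1.15,-3.7,0],[0,0,-0.6],-1],[[-1.1,-3.7,0],[0,0,-0.6],-1],[[-1.1,-3.7,0],[0,0,-0.5],-1],[[-0.7,-2.2,0],[0,0,0],-1],[[0,0,0],[0,0,0],-1],[[0,0,0],[0,0,0],-1]]'

```text
time: 7.05
position: [0.533, -0.0724, 0.2637]
tool_rot: [-0.325, -3.124, -0.002]
ft_force: [-0.1, -0.1, -3.0]
grip_width: 0.318
grip_force: 24.9
```

```bash
python3 - <<'E'
from h import *
s=ctrl.get_state();print(s["position"],head(s),s["ft_force"],s["torque"],R.from_rotvec(s["tool_rot"]).as_matrix()[:,2].round(4),s["joint_positions"].round(2))
print(plan(s["position"],head(s),[.532,-.0756,.235],168,1,-1))
E
```

```text
[ 0.53302316 -0.07239866  0.2637047 ] 168.1341547728828 [-0.1274971  -0.06412639 -3.04813618] [ 0.11990834 -0.13221593  0.0293461 ] [-9.0e-04  1.6e-03 -1.0e+00] [ 0.87  0.18 -0.86  1.74  0.14  1.28  1.34]
[[[0.03,-0.33,2.87],[0,0,np.float64(0.13)],-1]]
```

Request:
drive_tool --motion '[[[0.05,-0.3,0],[0,0,0],-1],[[0,0,1],[0,0,0],-1],[[0,0,0],[0,0,0],-1]]'

```text
time: 7.42
position: [0.5314, -0.0768, 0.2531]
tool_rot: [-0.327, -3.123, -0.0]
ft_force: [-0.2, -0.2, -2.3]
grip_width: 0.318
grip_force: 24.9
```

Request:
drive_tool --motion '[[[0,0,0.6],[0,0,0],-1],[[0,0,0.6],[0,0,0],-1],[[0,0,0],[0,0,0],-1]]'

```text
time: 7.8
position: [0.5317, -0.0772, 0.2415]
tool_rot: [-0.328, -3.123, -0.0]
ft_force: [-0.1, -0.8, -2.2]
grip_width: 0.322
grip_force: 24.9
```

Request:
drive_tool --motion '[[[0,0.15,0],[0,0,0],-1],[[0,0,0.5],[0,0,0],-1],[[0,0,0.4],[0,0,0],-1],[[0,0,0],[0,0,0],-1]]'

```text
time: 8.3
position: [0.5321, -0.0758, 0.2327]
tool_rot: [-0.328, -3.123, -0.0]
ft_force: [0.0, 0.3, -2.5]
grip_width: 0.317
grip_force: 24.9
```

Request:
drive_tool --motion '[[[0,0,0.2],[0,0,0],-1],[[0,0,0.1],[0,0,0],-1],[[0,0,0],[0,0,0],-1]]'

```text
time: 8.68
position: [0.5324, -0.0757, 0.2302]
tool_rot: [-0.328, -3.124, 0.0]
ft_force: [0.3, 0.5, -3.5]
grip_width: 0.322
grip_force: 24.9
```

Request:
drive_tool --motion '[[[0,0,0.1],[0,0,0],-1],[[0,0,0.1],[0,0,0],-1],[[0,0,0],[0,0,0],-1]]'

```text
time: 9.05
position: [0.5324, -0.0757, 0.2281]
tool_rot: [-0.328, -3.124, 0.0]
ft_force: [-0.1, -0.2, -2.7]
grip_width: 0.319
grip_force: 24.9
```

Request:
drive_tool --motion '[[[0,0,0.1],[0,0,0],-1],[[0,0,0],[0,0,0],-1]]'

```text
time: 9.3
position: [0.5325, -0.0757, 0.2273]
tool_rot: [0.328, 3.124, -0.0]
ft_force: [-0.3, 0.2, -2.6]
grip_width: 0.321
grip_force: 24.9
```

Request:
drive_tool --motion '[[[0,0,0.1],[0,0,0],-1],[[0,0,0],[0,0,0],-1]]'

```text
time: 9.55
position: [0.5327, -0.0757, 0.2271]
tool_rot: [0.328, 3.124, -0.001]
ft_force: [-1.6, 1.1, 5.1]
grip_width: 0.322
grip_force: 24.9
```

Request:
drive_tool --motion '[[[0,0,0.07],[0,0,0],-1],[[0,0,0],[0,0,0],-1]]'

```text
time: 9.8
position: [0.5328, -0.0756, 0.227]
tool_rot: [0.328, 3.124, -0.001]
ft_force: [-4.0, 0.1, 7.8]
grip_width: 0.32
grip_force: 24.9
```

Request:
drive_tool --motion '[[[0.05,0,-0.03],[0,0,0],-1],[[0,0,0],[0,0,3],-1],[[0,0,0],[0,0,3],-1],[[0,0,0],[0,0,3],-1]]'

```text
time: 10.3
position: [0.533, -0.0754, 0.2268]
tool_rot: [0.574, 3.086, 0.0]
ft_force: [0.8, 0.7, 3.6]
grip_width: 0.321
grip_force: 24.9
```

Request:
drive_tool --motion '[[[0,0,0],[0,0,2],-1],[[0,0,0],[0,0,2],-1],[[0,0,0],[0,0,0],-1]]'

```text
time: 10.68
position: [0.5325, -0.0755, 0.226]
tool_rot: [0.679, 3.066, 0.0]
ft_force: [2.9, -1.5, -1.2]
grip_width: 0.321
grip_force: 24.9
```

The force fell off and the tool sank at heading 155°, so the teeth are starting to match.

Request:
drive_tool --motion '[[[0,0,0.03],[0,0,2],-1],[[0,0,0.03],[0,0,2],-1],[[0,0,0.05],[0,0,1],-1],[[0,0,0.1],[0,0,0],-1],[[0,0,0],[0,0,0],-1]]'

```text
time: 11.3
position: [0.5314, -0.0758, 0.2233]
tool_rot: [-0.812, -3.033, 0.001]
ft_force: [0.2, -0.7, -3.0]
grip_width: 0.319
grip_force: 24.9
```

Request:
drive_tool --motion '[[[0,0,0.15],[0,0,0],-1],[[0,0,0.15],[0,0,0],-1],[[0,0,0],[0,0,0],-1]]'

```text
time: 11.68
position: [0.5318, -0.0756, 0.2205]
tool_rot: [-0.812, -3.034, 0.0]
ft_force: [0.9, -0.8, -3.6]
grip_width: 0.322
grip_force: 24.9
```

It's sliding onto the splines freely. Home should be at a TCP height of about 0.2094.

Request:
drive_tool --motion '[[[0,0,0.2],[0,0,0],-1],[[0,0,0.2],[0,0,0],-1],[[0,0,0.2],[0,0,0],-1],[[0,0,0],[0,0,0],-1]]'

```text
time: 12.18
position: [0.5318, -0.0756, 0.2145]
tool_rot: [-0.813, -3.034, 0.0]
ft_force: [-0.3, -0.8, -1.7]
grip_width: 0.32
grip_force: 24.9
```

Request:
drive_tool --motion '[[[0,0,0.15],[0,0,0],-1],[[0,0,0.15],[0,0,0],-1],[[0,0,0.1],[0,0,0],-1],[[0,0,0],[0,0,0],-1]]'

```text
time: 12.68
position: [0.5319, -0.0756, 0.2106]
tool_rot: [-0.813, -3.035, 0.0]
ft_force: [-1.1, 0.4, -1.8]
grip_width: 0.321
grip_force: 24.9
```

Request:
drive_tool --motion '[[[0,0,0.1],[0,0,0],-1],[[0,0,0.05],[0,0,0],-1],[[0,0,0],[0,0,0],-1]]'

```text
time: 13.05
position: [0.532, -0.0757, 0.2093]
tool_rot: [0.813, 3.035, -0.0]
ft_force: [-0.7, -0.5, -1.7]
grip_width: 0.321
grip_force: 24.9
```

Request:
drive_tool --motion '[[[0,0,0.05],[0,0,0],-1],[[0,0,0],[0,0,0],-1],[[0,0,0],[0,0,0],-1]]'

```text
time: 13.42
position: [0.5321, -0.0756, 0.2093]
tool_rot: [0.813, 3.034, -0.001]
ft_force: [-2.8, 0.6, 4.5]
grip_width: 0.323
grip_force: 24.9
```

```bash
python3 - <<'E'
from h import *
s=ctrl.get_state();print(s["position"],head(s),s["ft_force"],s["torque"])
E
```

```text
[ 0.53205282 -0.07559996  0.20926664] 150.0154365235845 [-2.79840363  0.56190854  4.5191074 ] [-0.01852036  0.46877686 -0.06435558]
```

The crank is home: it made contact at the expected height with 4–8 N. Now I'll wind it 60° clockwise.

Request:
drive_tool --motion '[[[0,0,-0.03],[0,0,0],-1],[[0,0,0],[0,0,4],-1],[[0,0,0],[0,0,6],-1],[[0,0,0],[0,0,6],-1],[[0,0,0],[0,0,6],-1],[[0,0,0],[0,0,6],-1],[[0,0,0],[0,0,2],-1],[[0,0,0],[0,0,0],-1]]'

```text
time: 14.42
position: [0.5323, -0.0763, 0.2093]
tool_rot: [1.569, 2.72, -0.001]
ft_force: [-0.3, -3.4, 4.1]
grip_width: 0.319
grip_force: 24.9
```

```bash
python3 - <<'E'
from h import *
s=ctrl.get_state();print(s["position"],head(s),s["ft_force"],s["torque"],s["joint_positions"].round(2))
E
```

```text
[ 0.53228227 -0.07625459  0.2092935 ] 120.06395498097606 [-0.30295854 -3.42523384  4.13077063] [-0.65731862 -0.06055125  0.08245036] [ 0.76  0.21 -0.74  1.82  0.15  1.17  0.5 ]
```

Request:
drive_tool --motion '[[[0,0,0],[0,0,4],-1],[[0,0,0],[0,0,6],-1],[[0,0,0],[0,0,6],-1],[[0,0,0],[0,0,6],-1],[[0,0,0],[0,0,6],-1],[[0,0,0],[0,0,2],-1],[[0,0,0],[0,0,0],-1]]'

```text
time: 15.3
position: [0.5321, -0.0761, 0.2093]
tool_rot: [2.219, 2.222, -0.0]
ft_force: [-0.3, -2.9, 5.0]
grip_width: 0.32
grip_force: 24.9
```

```bash
python3 - <<'E'
from h import *
s=ctrl.get_state();im=ctrl.get_image("wrist")
print(s["position"],head(s),s["ft_force"],s["torque"])
b,g,r=[im[...,i].astype(int) for i in(2,1,0)];C=cam("wrist",s)
print([(a,p,ray(C,*p,.15).round(4)) for a,p in blobs((r>1.6*g)&(r>50),100)], proj(C,[.5317,.009,.15]))
E
```

```text
[ 0.53210846 -0.07613114  0.20927173] 90.09098556831218 [-0.2795503  -2.89948957  4.97424167] [-0.79160653  0.18630623  0.07052469]
[(np.int32(768), array([259.43,  90.01]), array([0.5311, 0.0075, 0.15  ]))] [260.55702301  86.80035526]
```

The knob is measured within about 2 mm of the red stud. I'll release it and lift away.

Request:
drive_tool --motion '[[[0,0,-0.03],[0,0,0],-0.2],[[0,0,0],[0,0,0],0.2],[[0,0,0],[0,0,0],0.5],[[0,0,0],[0,0,0],0.5],[[0,0,0],[0,0,0],0.5],[[0,0,0],[0,0,0],0.5],[[0,0,0],[0,0,0],0.5]]'

```text
time: 16.23
position: [0.5319, -0.0756, 0.2093]
tool_rot: [2.221, 2.222, -0.0]
ft_force: [0.3, 0.3, -0.3]
grip_width: 0.745
grip_force: 0.0
```

Request:
drive_tool --motion '[[[0,0,-1],[0,0,0],0.5],[[0,0,-2],[0,0,0],0.5],[[0,0,-3],[0,0,0],0.5],[[0,0,-4],[0,0,0],0.5],[[-4,0,0],[0,0,0],0.5],[[-4,0,0],[0,0,0],0.5],[[-2,0,0],[0,0,0],0.5],[[0,0,0],[0,0,0],0.5],[[0,0,0],[0,0,0],0.5]]'

```text
time: 17.35
position: [0.5323, -0.1734, 0.3095]
tool_rot: [-2.218, -2.224, -0.001]
ft_force: [-1.2, 0.5, 0.1]
grip_width: 0.75
grip_force: 0.0
```

```bash
python3 - <<'E'
from h import *
s=ctrl.get_state();im=ctrl.get_image("wrist");C=cam("wrist",s)
print(s["time"],s["position"],s["ft_force"],s["grip_width"])
b,g,r=[im[...,i].astype(int) for i in(2,1,0)]
print([(a,p,ray(C,*p,.148).round(4)) for a,p in blobs((r>1.6*g)&(r>50),50)])
im=im[:,:,::-1].copy()
o=np.array([.532,-.0757])
for x,y,z in[(18,14,174),(18,-14,174),(-18,14,174),(-18,-14,174),(85,0,157)]:
    p=proj(C,[o[0]-y/1e3,o[1]+x/1e3,z/1e3]);cv2.circle(im,tuple(int(v) for v in p.round()),2,(0,255,0),1)
cv2.imwrite("pics/w5b.png",cv2.resize(im[:300],(800,469)))
E
```

```text
17.35 [ 0.53229205 -0.1734492   0.3094625 ] [-1.16567668  0.45311137  0.09054125] 0.749599412348315
[(np.int32(367), array([280.27, 290.62]), array([ 0.5524, -0.272 ,  0.148 ]))]
```

View pics/w5b.png

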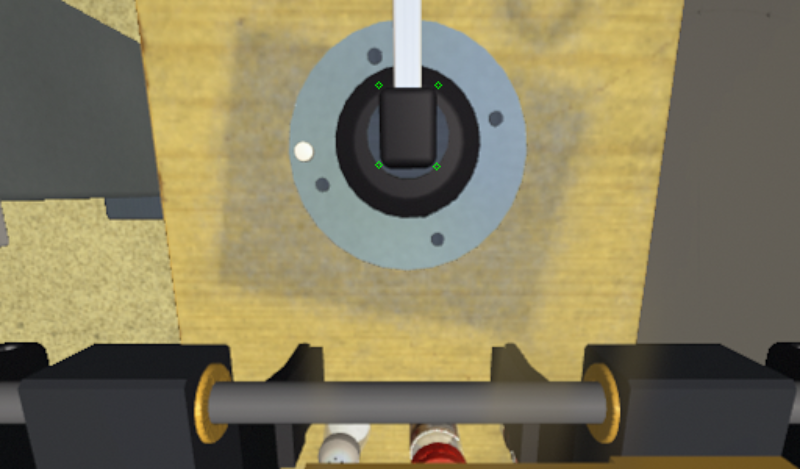

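The block matches the predicted home outline, and the arm points straight at the red side. The gripper is clear of everything.

```bash
python3 -c "
from bench import ctrl
print(ctrl.close_job())"
```

```text
the job is handed in; nothing more can be done
None
```

The crank is fully home on the collar and wound clockwise until its knob stood within about 2 mm of the red stud; I then released it, touched no bystanders, and handed the job in at about 17 s of the 64 s allowed (no verdict was returned).

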